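# Set the slide jig's gap to its gauge mark with the knurled wheel

## Task

With a fingertip on top of the small jig's knurled wheel, roll the wheel stroke by stroke until the sliding jaw has closed the gap as far as the gauge: the jaw's front edge must line up with the white gauge blade. Move the jaw only by rolling the wheel, never by pushing the jaw itself, grasp nothing, and leave the things standing round the jig where they are.

Things in the scene. Friction and masses are not known exactly. Their poses are not given: they have to be found in the camera images.
- jig: Jig fixed to the worktop: grey painted bed 116 (x) x 230 (y) x 12 mm. Origin: centre of the bed's underside, at worktop height. Its y axis runs along the bed from the wheel (-y end) to the fixed jaw (+y end, gap face at y = 72 mm). Between them the sliding jaw (60 x 18 mm, top 46 mm above the worktop) closes towards +y. The gauge stands on the -x side, nearest the robot.
- wheel_top (a point): Highest point of the knurled wheel, 62 mm above the worktop, at x = 0, y = -60 mm of the jig (fixed to the jig; axes as the jig's). Steel wheel 52 mm across, 26 mm wide, with 24 round ridges 1.5 mm high; axle along the jig's x axis, 36 mm above the worktop, rigid. Only its crown is bare: cheek plates at both sides, 17 to 25 mm off its middle plane, rise to 54 mm above the worktop.
- wheel (a joint): Turn of the knurled wheel in rad, 0 at the start; positive when the top of the wheel moves along the jig's +y, towards the jaws, which closes the gap. Stays where it is left (friction about 0.03 N m); can be rolled back down to 0. A shut fingertip set on the crown with about 5 N and moved along the jig's y, following the crown's curve up to 35 degrees either side of the top, rolls it.
- jaw (a joint): Travel of the sliding jaw in m, 0 at the start (gap 54 mm) and growing as the gap closes, to 0.044 at most; geared to the wheel, 4 mm per rad of wheel turn.
- jaw_edge (a point): The sliding jaw's front edge, where it is read: the edge of its gap face on the small ear at the gauge's side, 41 mm to the jig's -x side of its middle, 46 mm above the worktop, at jig y = 18 mm + joint jaw. Moves with the jaw; its axes are the jig's.
- gauge_mark (a point): The gauge mark: the middle of the top edge of the white upright blade (2 mm thick along y, 12 mm wide, top 47 mm above the worktop) on the dark gauge block (16 x 14 x 12 mm) clamped immovably on the bed's -x side. Its y along the jig differs from run to run (12 to 28 mm ahead of the jaw's starting edge). Its axes are the jig's.

How it is judged:
At the end, for the whole second after the job is handed in: The sliding jaw's front edge is within 2.5 mm of the middle of the gauge blade, measured along the jig, and the jaw is at rest (y of jaw_edge in the frame of gauge_mark between -0.0025 and 0.0025 m and velocity of joint jaw between -0.002 and 0.002 m/s); the robot touches nothing.
It fails at once if the sliding jaw is pushed directly (contact force between any of the arm, the fingers and jaw above 2 N).
It fails at once if a bystander is moved or lifted (distance of any of mailer, vial, can, dish from where it was at the start of the episode above 0.015 m).
It fails at once if the wheel is straddled and gripped between the fingers instead of being rolled from above (horizontal distance between the grasp point and wheel_top below 0.02 m and height (world z) of the grasp point below 0.055 m).
It also fails if it takes over 64 s, if anything falls off the work surface, if the arm or the gripper's body presses on something with over 40 N, if the wrist force passes 120 N, or if a joint passes its speed limit or range.

## Robot

A 7-joint arm with a two-finger parallel gripper is mounted at the origin on a cart in front of the work surface, level with it; the furniture and walls round the work are solid. World frame = base frame: x ahead of the robot, y to its left, z up, the work surface at z = 0. Lengths are in m, angles in rad, forces in N, time in s.
With the tool pointing down it reaches from about 0.4 to 0.85 m from the base axis. Payload 4.5 kg.
Tool frame: the origin (TCP) lies on the centre line of the jaws, within the pads' length; the fingertips stand 19 mm ahead of it and the grasp point (between the pads) is the TCP (ctrl.tip_extent is the distance from the TCP to the fingertips, in m); z points along the fingers, y is the line along which they close (so a half turn about z gives the same grasp; the last joint's range is limited). The gripper opens to 85 mm and grips with 20 to 120 N. Pads are 22 mm wide; open, the fingers measure 114 mm over their backs; the gripper's body (76 mm by 85 mm) begins 54 mm behind the grasp point. The pads swing forward as they close: fully open they stand 13 mm farther back than shut.
Start: joints at [1.163, 0.689, -0.195, 1.565, 0.157, 0.902, -0.215], TCP at [0.267, -0.565, 0.25] pointing down, gripper open.
Joint ranges: [-3.01, 3.01], [-0.46, 2.08], [-1.47, 1.51], [0.13, 2.56], [-1, 4.14], [0.04, 2.09], [-2.66, 2.66]. Speed limits (rad/s): [2.57, 2.57, 3.14, 3.14, 3.14, 3.14, 3.14].

## Interface

Orientations are given as a rotation vector (axis times angle).
In Python, from bench import ctrl gives the robot as it stands. The module is installed in compiled form; this text tells all that it offers.
- The arm moves only by the tool step_arm, never from a script. Its arguments are lists of equal length, an entry for each row: "hand": the opening in per cent of the stroke, from 0 (shut) to 100 (fully open); "offset": the shift along the world's x, y, z in cm, a list of three; "rot": the turn, a rotation vector about the world's x, y, z in rad, a list of three. A call has 1 to 5 rows; each row is the pose to reach, as a shift and turn from the pose commanded when the call began; what a row does not reach only later rows make up. A row lasts 1/12 s, in which the tool goes at most 41.7 mm and 7.16 degrees, less where a joint would pass 70% of its speed; a pose out of reach is approached as far as the arm can. A call with a gripper value outside its range is refused whole. The fingers move at their own pace and stop on an object; "grip_force" is the grip in N (left out, the last holds). Time passes only in rows, so rows that repeat a pose let the fingers close. It gives the time, the measured TCP pose, the force, the opening and the grip force at its end, in the units of the state.
- ctrl.read_state(): the state, without advancing time (a new reading comes with each control period).
- ctrl.camera(name): name is "side" or "top" or "wrist"; returns a dict with "img" (384x512x3 uint8, blue, green, red), "intrinsics" (3x3 intrinsics, pixels), "T" (4x4, takes a point from camera to world coordinates). Camera axes: x right, y down, z forward; pixel columns grow to the right and rows downward; lengths in m; the calibration is good to about 2 mm. A picture is of the moment at which its call begins. There is no depth.
- ctrl.hand_in(): hands the job in; it is judged then, once.
Trained networks look in a picture, given as the dict that the camera call returned (one of the last four; its "shot" number tells which), for a name from the list of things; names that differ only in an ending like _2 or _b are one class to them, and where a whole thing is asked for, a point or a joint stands for the part that bears it (a point fixed in the world has none). Each returns a list of dicts, best first, with "p" (0 to 1); they miss things now and then, are a little off and sometimes report something else, mostly with a low value. They report only what shows in the picture. A call takes as long as a camera call.
- ctrl.spot_in(picture, name): "xyz" ([x, y, z] in m, in world coordinates, good to about 4 mm: the middle of the surface that is visible of it).
- ctrl.masks_of(picture, name): "region" (384x512 bool, what is visible of it).
- ctrl.pinpoint(picture, name): "xyz" ([x, y, z] in m, in world coordinates, good to about 4 mm: a listed point, or the origin of a listed thing).
The state is a dict: "time_s": time; "joint_positions": joint angles; "qvel": joint speeds; "effort": joint torques, N m; "eef_pos": TCP position; "orientation": TCP orientation; "force": force on the tool from outside, world axes, zero at the start; "torque": the same for the moment, N m; "opening": finger opening in m; "finger_force": force on a finger pad.
Only numpy, scipy, OpenCV 4.12 (cv2) and the standard library are available. Lean on these libraries where they do the work, as an engineer would, in place of code of your own. Each camera call takes 0.05 s, during which the arm holds its last target. There are 200 camera calls.

## Working session

There is one attempt and no reset: what is moved stays moved. The work goes in short steps, Python scripts to look and compute and a tool call to move; the robot and the scene stay as the last step left them, time stands still between calls to the robot, and variables do not carry over. Pictures are saved under pics/ and viewed, at most 10 in all, crops included, and the job is handed in when it is done.

Besides the shell and the picture viewer there is one more tool, called as name(argument=value, ...), one argument or row to a line, values as JSON. step_arm: Moves the arm, as the interface text tells. Its arguments: {"type":"object","properties":{"hand":{"type":"array","items":{"type":"number"}},"offset":{"type":"array","items":{"type":"array","items":{"type":"number"}}},"rot":{"type":"array","items":{"type":"array","items":{"type":"number"}}},"grip_force":{"type":"number"}},"required":["hand","offset","rot"]}

```bash
mkdir -p pics; python3 - <<'E'
from bench import ctrl
import cv2,numpy as np
s=ctrl.read_state();print(s['time_s'],s['eef_pos'],s['orientation'],s['opening'],ctrl.tip_extent)
ims=[]
for c in ['top','side']:
    p=ctrl.camera(c);ims.append(p['img'])
    print(c,p['T'].round(3).tolist(),p['intrinsics'][0,0])
    for n in ['jig','wheel_top','jaw_edge','gauge_mark']:
        print(n,[(np.round(d['xyz'],4).tolist(),round(d['p'],2)) for d in ctrl.pinpoint(p,n)[:2]])
    for n in ['mailer','vial','can','dish']:
        print(n,[(np.round(d['xyz'],3).tolist(),round(d['p'],2)) for d in ctrl.spot_in(p,n)[:2]])
    cv2.imwrite(f'pics/{c}0.png',p['img'])
E
```

```text
0.0 [ 0.26693711 -0.56442331  0.2494636 ] [-3.06343265e+00 -6.88171590e-01  8.22866843e-04] 0.08549919954495203 0.019
top [[-0.013, -0.998, 0.057, 0.438], [-1.0, 0.014, 0.027, 0.002], [-0.028, -0.056, -0.998, 0.907], [0.0, 0.0, 0.0, 1.0]] 368.3737675665286
jig [([0.5222, 0.0801, 0.0004], 0.78)]
wheel_top [([0.5277, 0.0195, 0.0596], 0.67)]
jaw_edge [([0.4824, 0.0853, 0.0421], 0.71)]
gauge_mark [([0.475, 0.1028, 0.0454], 0.48), ([0.5285, 0.0228, 0.0568], 0.35)]Traceback (most recent call last):
  File "<stdin>", line 11, in <module>
ValueError: it knows: gauge_mark, jaw, jaw_edge, jig, wheel, wheel_top
```

```bash
python3 - <<'E'
from bench import ctrl
import cv2,numpy as np
for c in ['top','side']:
    p=ctrl.camera(c)
    print(c,p['T'].round(3).tolist())
    for n in ['jig','wheel_top','jaw_edge','gauge_mark']:
        print(n,[(np.round(d['xyz'],4).tolist(),round(d['p'],2)) for d in ctrl.pinpoint(p,n)[:2]])
    cv2.imwrite(f'pics/{c}0.png',cv2.resize(p['img'],(800,600),interpolation=cv2.INTER_CUBIC))
E
```

```text
top [[-0.013, -0.998, 0.057, 0.438], [-1.0, 0.014, 0.027, 0.002], [-0.028, -0.056, -0.998, 0.907], [0.0, 0.0, 0.0, 1.0]]
jig [([0.5206, 0.0758, 0.0023], 0.83)]
wheel_top [([0.5251, 0.0172, 0.0604], 0.77)]
jaw_edge [([0.4802, 0.0879, 0.0454], 0.77)]
gauge_mark [([0.4756, 0.1014, 0.0453], 0.57)]
side [[-0.461, -0.692, 0.555, 0.001], [-0.887, 0.356, -0.293, 0.245], [0.005, -0.628, -0.778, 0.736], [0.0, 0.0, 0.0, 1.0]]
jig [([0.5234, 0.0778, 0.0033], 0.56)]
wheel_top [([0.5306, 0.0184, 0.064], 0.84)]
jaw_edge [([0.4802, 0.0895, 0.0447], 0.56)]
gauge_mark [([0.4748, 0.1028, 0.0485], 0.58)]
```

View pics/top0.png

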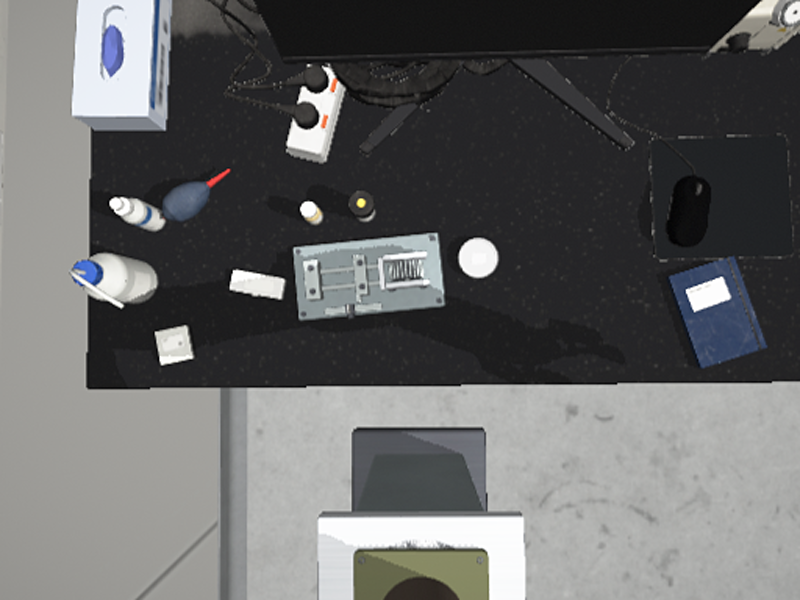

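View pics/side0.png

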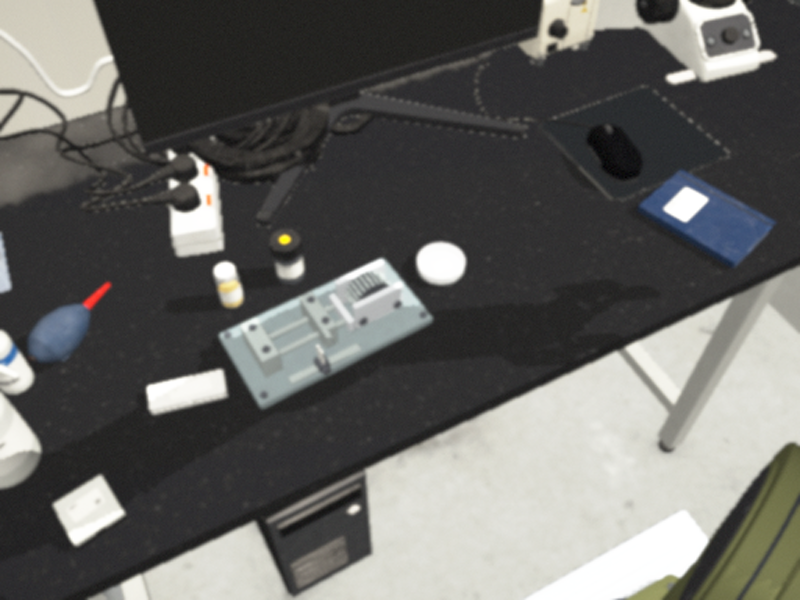

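The jig bed spans about (294,235)–(444,320) in the top view. The wheel is near (405,270), the jaw (360,277) and the gauge (350,310). Dish (478,257), can (361,205), vial (312,212) and mailer (257,284) stand clear of the wheel. Next I'll fit the jig's pose.

```bash
cat > h.py <<'E'
from bench import ctrl
import cv2,numpy as np
from scipy.optimize import least_squares
def proj(p,X):
    T=np.linalg.inv(p['T']);c=(T[:3,:3]@np.asarray(X,float).T).T+T[:3,3]
    u=c@p['intrinsics'].T;return u[:,:2]/u[:,2:]
def jw(q,P):
    c,s=np.cos(q[2]),np.sin(q[2]);P=np.atleast_2d(P)
    return np.c_[q[0]+c*P[:,0]-s*P[:,1],q[1]+s*P[:,0]+c*P[:,1],P[:,2]]
def back(p,uv,z):
    d=p['T'][:3,:3]@np.linalg.inv(p['intrinsics'])@[*uv,1];o=p['T'][:3,3]
    return o+d*(z-o[2])/d[2]
E
python3 - <<'E'
from h import *
pics=[ctrl.camera(c) for c in ('top','side')]
for p in pics:
    r=ctrl.masks_of(p,'jig')
    m=r[0]['region']; 
    ys,xs=np.nonzero(m); 
    hull=cv2.convexHull(np.c_[xs,ys].astype(np.int32))
    W=np.array([back(p,u,0.012)[:2] for u in hull[:,0]],np.float32)
    b=cv2.minAreaRect(W*1000);print('rect',b,len(xs),r[0]['p'])
    pts={n:[d['xyz'] for d in ctrl.pinpoint(p,n)[:1]] for n in ('jig','wheel_top','jaw_edge','gauge_mark')}
    print({k:np.round(v,4).tolist() for k,v in pts.items()})
    R=ctrl.masks_of(p,'gauge_mark');print('gauge masks',[(x['p'],x['region'].sum()) for x in R])
    print(proj(p,jw([.523,.077,.09],[[0,-60,62],[-41,18,46],[-58,-115,12],[58,115,12]]@np.eye(3)/1000)))
p=pics[0]
cv2.imwrite('pics/crop.png',np.hstack([cv2.resize(pics[0]['img'][140:215,180:290],None,fx=3.6,fy=3.6,interpolation=cv2.INTER_CUBIC),cv2.resize(pics[1]['img'][160:235+30,170:280],None,fx=3.6,fy=2.5714,interpolation=cv2.INTER_CUBIC)]))  if 0 else cv2.imwrite('pics/crop.png',cv2.resize(p['img'][140:215,182:289],(800,561),interpolation=cv2.INTER_CUBIC))
E
```

```text
rect ((522.591552734375, 75.97538757324219), (117.39119720458984, 233.94345092773438), 4.5647149085998535) 4379 0.85
{'jig': [[0.5209, 0.0783, 0.0015]], 'wheel_top': [[0.5249, 0.0191, 0.0587]], 'jaw_edge': [[0.4796, 0.0857, 0.0468]], 'gauge_mark': [[0.4744, 0.1043, 0.0459]]}
gauge masks []
[[258.73208776 171.40227728]
 [227.5893813  192.94077542]
 [284.15346681 194.87726654]
 [185.91558335 157.70394068]]
rect ((516.8970947265625, 76.390380859375), (122.04653930664062, 231.40858459472656), 4.876736164093018) 6380 0.7
{'jig': [[0.5243, 0.0776, 0.0024]], 'wheel_top': [[0.5272, 0.0179, 0.062]], 'jaw_edge': [[0.4781, 0.09, 0.0459]], 'gauge_mark': [[0.4741, 0.1028, 0.0454]]}
gauge masks []
[[234.46776906 176.84316208]
 [208.53499289 215.91217005]
 [276.20938991 201.93671672]
 [137.96329454 212.76163515]]
```

View pics/crop.png

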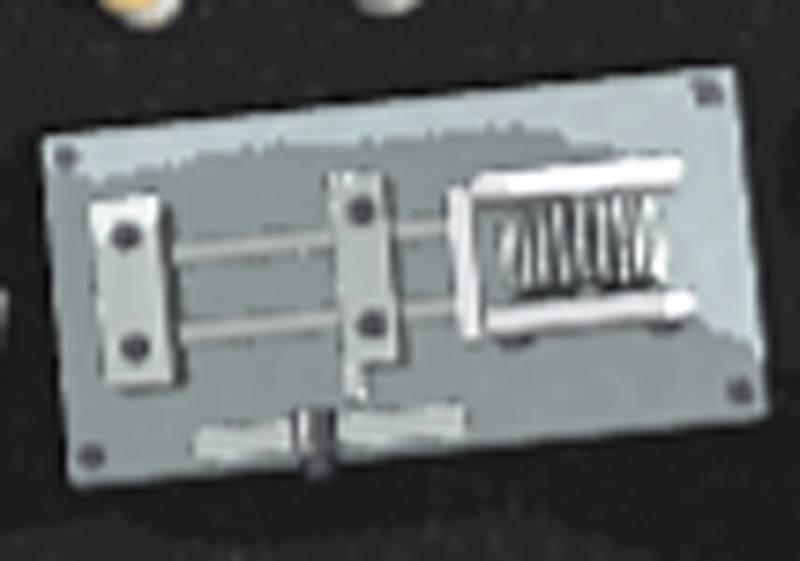

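step_arm(
  hand=[0, 0, 0, 0, 0],
  offset=[
    [1.7, 3.6, 0],
    [3.4, 7.2, 0],
    [5.1, 10.8, 0],
    [6.8, 14.4, 0],
    [8.7, 19, 0],
  ],
  rot=[
    [0, 0, -0.024],
    [0, 0, -0.048],
    [0, 0, -0.072],
    [0, 0, -0.096],
    [0, 0, -0.12],
  ],
  grip_force=40,
)

```text
time_s: 1.87
eef_pos: [0.3519, -0.3813, 0.2505]
orientation: [3.101, 0.5, 0.002]
force: [0.6, 0.1, 0.4]
opening: 0.0255
finger_force: 0.0
```

step_arm(
  hand=[0, 0, 0, 0, 0],
  offset=[
    [1.7, 3.8, 0],
    [3.4, 7.6, 0],
    [5.1, 11.4, 0],
    [6.8, 15.2, 0],
    [8.7, 19, 0],
  ],
  rot=[
    [0, 0, -0.024],
    [0, 0, -0.048],
    [0, 0, -0.072],
    [0, 0, -0.096],
    [0, 0, -0.12],
  ],
)

```text
time_s: 2.28
eef_pos: [0.4381, -0.1913, 0.2506]
orientation: [3.126, 0.314, 0.0]
force: [0.7, 0.6, -0.1]
opening: 0.0003
finger_force: 0.0
```

step_arm(
  hand=[0, 0, 0, 0, 0],
  offset=[
    [1.7, 3.8, 0],
    [3.4, 7.6, 0],
    [5.1, 11.4, 0],
    [6.8, 15.2, 0],
    [8.7, 18.8, 0],
  ],
  rot=[
    [0, 0, -0.024],
    [0, 0, -0.048],
    [0, 0, -0.072],
    [0, 0, -0.096],
    [0, 0, -0.12],
  ],
)

```text
time_s: 2.7
eef_pos: [0.5251, -0.0027, 0.2505]
orientation: [-3.139, -0.128, 0.0]
force: [0.5, -0.6, 0.3]
opening: 0.0002
finger_force: 0.0
```

step_arm(
  hand=[0, 0],
  offset=[
    [0, 0, 0],
    [0, 0, 0],
  ],
  rot=[
    [0, 0, 0],
    [0, 0, 0],
  ],
)

```text
time_s: 2.87
eef_pos: [0.5259, -0.0016, 0.2503]
orientation: [-3.137, -0.139, -0.002]
force: [-0.3, -0.4, 0.5]
opening: -0.0002
finger_force: 0.0
```

```bash
python3 - <<'E'
from h import *
s=ctrl.read_state();print({k:np.round(s[k],4) for k in ('time_s','eef_pos','orientation','force','opening')})
p=ctrl.camera('wrist')
print(p['T'].round(3).tolist())
for n in ('jig','wheel_top','jaw_edge','gauge_mark'):
    print(n,[(np.round(d['xyz'],4).tolist(),round(d['p'],2)) for d in ctrl.pinpoint(p,n)[:2]])
cv2.imwrite('pics/w1.png',cv2.resize(p['img'],(800,600),interpolation=cv2.INTER_CUBIC))
E
```

```text
{'time_s': np.float64(2.8667), 'eef_pos': array([ 0.5259, -0.0016,  0.2503]), 'orientation': array([-3.1372e+00, -1.3900e-01, -1.9000e-03]), 'force': array([-0.2852, -0.4336,  0.5426]), 'opening': np.float64(-0.0002)}
[[0.089, -0.942, -0.323, 0.609], [-0.996, -0.085, -0.027, 0.007], [-0.002, 0.324, -0.946, 0.375], [0.0, 0.0, 0.0, 1.0]]
jig [([0.522, 0.075, -0.0033], 0.72)]
wheel_top []
jaw_edge [([0.4825, 0.0909, 0.0422], 0.88), ([0.5278, 0.0123, 0.0578], 0.38)]
gauge_mark [([0.4737, 0.1012, 0.0426], 0.87)]
```

View pics/w1.png

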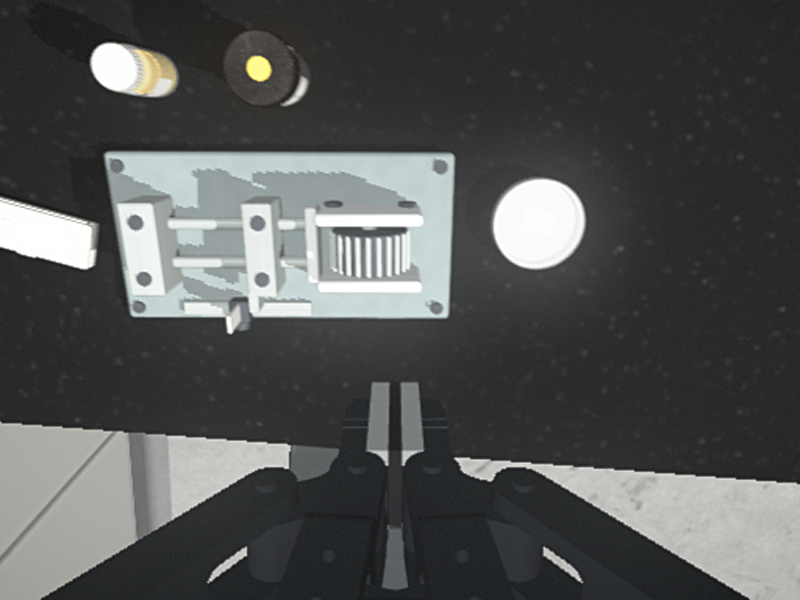

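The wrist view shows the bed corners at (105,152), (455,153), (450,318) and (131,318). The wheel is at about (370,250), the ear at (255,303), the white blade at about (236,318), and the path above the wheel is clear. Next I'll fit the pose from the corners.

```bash
python3 - <<'E'
from h import *
p=ctrl.camera('wrist')
k=512/800
C=np.array([[58,115,12],[58,-115,12],[-58,-115,12],[-58,115,12]])/1000
uv=np.array([[105,152],[455,153],[450,318],[131,318]])*k
f=least_squares(lambda q:(proj(p,jw(q,C))-uv).ravel(),[.523,.077,.08]);q=f.x
print('q',q.round(4),f.fun.round(1));print('wheel',jw(q,[0,-.06,.062]).round(4))
print('wheel px',proj(p,jw(q,[[0,-.06,.062],[-.041,.018,.046],[-.03,.018,.046],[-.03,0,.046]]))/k)
im=p['img'][180:225,110:190]
cv2.imwrite('pics/w2.png',cv2.resize(im,(800,450),interpolation=cv2.INTER_CUBIC))
E
```

```text
q [0.5207 0.0689 0.0775] [-1.1 -0.1  0.9 -0.3  0.1  0.5  0.2  0.2]
wheel [[0.5253 0.0091 0.062 ]]
wheel px [[369.84478779 258.23949572]
 [251.9823636  312.87324797]
 [250.54490992 296.88318988]
 [278.46417244 296.93174538]]
```

View pics/w2.png

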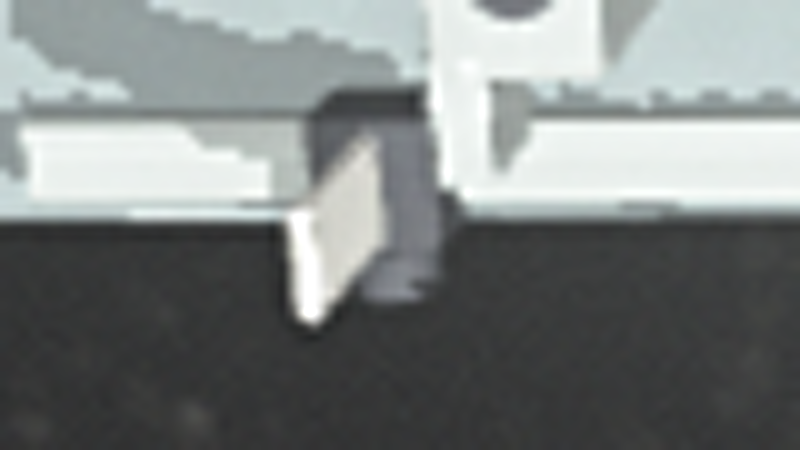

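```bash
python3 - <<'E'
from h import *
k=512/800
C=np.array([[58,115,12],[58,-115,12],[-58,-115,12],[-58,115,12]])/1000
t=ctrl.camera('top');w=ctrl.camera('wrist');s=ctrl.camera('side')
uvt=np.array([[42,135],[735,66],[770,415],[70,487]])*107/800+[182,140]
uvw=np.array([[105,152],[455,153],[450,318],[131,318]])*k
uvs=np.array([[219,335],[387,260],[433,318],[265,405]])*k
for n,p,uv in (('t',t,uvt),('w',w,uvw),('s',s,uvs)):
    f=least_squares(lambda q:(proj(p,jw(q,C))-uv).ravel(),[.523,.077,.08]);print(n,f.x.round(4),f.fun.round(1))
    f=least_squares(lambda q:(proj(p,jw(q,C)+[0,0,q[3]])-uv).ravel(),[.523,.077,.08,0]);print(n,f.x.round(4),f.fun.round(1),p['T'][:3,3].round(3),np.round(p['intrinsics'],1).tolist())
st=ctrl.read_state()
print('tip px',proj(w,[st['eef_pos']-[0,0,.019]])/k, proj(t,[st['eef_pos']])/k,proj(s,[st['eef_pos']-[0,0,.019]])/k)
cv2.imwrite('pics/t2.png',cv2.resize(t['img'][120:240,160:320],(800,600),interpolation=cv2.INTER_CUBIC))
E
```

```text
t [0.5214 0.074  0.0844] [-0.4  0.   0.1 -0.2  0.3  0.3 -0.  -0.1]
t [ 0.5218  0.0744  0.0844 -0.0042] [-0.2  0.1 -0.1 -0.1  0.1  0.2  0.2 -0.2] [0.438 0.002 0.907] [[368.4, 0.0, 255.7], [0.0, 368.4, 189.9], [0.0, 0.0, 1.0]]
w [0.5209 0.0695 0.0781] [-1.1 -0.1  0.9 -0.3  0.   0.5  0.2  0.1]
w [ 0.5206  0.0698  0.0779 -0.0017] [-0.5  0.1  0.3 -0.1 -0.4  0.2  0.6 -0.2] [0.608 0.001 0.375] [[344.3, 0.0, 252.4], [0.0, 344.3, 191.5], [0.0, 0.0, 1.0]]
s [0.5174 0.0739 0.0869] [ 0.4 -0.3 -0.8 -1.8  2.   0.1 -1.5  1.2]
s [ 0.5261  0.0712  0.085  -0.0127] [ 1.5 -0.2 -1.4 -0.8  0.8  0.5 -1.   0.5] [0.001 0.245 0.736] [[483.5, 0.0, 259.1], [0.0, 483.5, 189.4], [0.0, 0.0, 1.0]]
tip px [[397.22991978 407.15946613]] [[421.4032555  253.26322088]] [[383.19964431 161.24571122]]
```

View pics/t2.png

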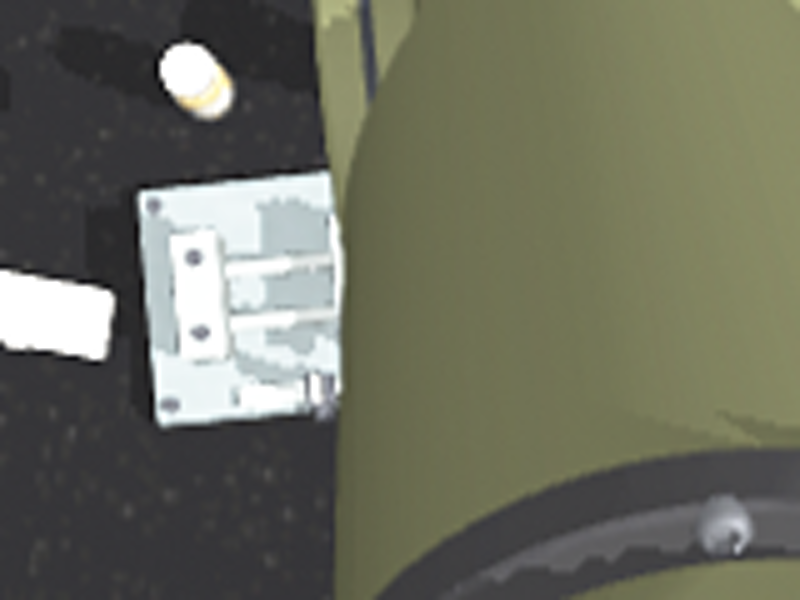

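The arm now hides the wheel side in the top view. It shows the bed's left half around (140–340, 175–425) with the vial and mailer untouched. From the fits the wheel top is at about (0.526, 0.015). Descending just behind it.

step_arm(
  hand=[0, 0, 0, 0, 0],
  offset=[
    [0, 0, -3],
    [0, 0, -7],
    [0, 0, -11],
    [0, 0, -14],
    [0, 0, -15.5],
  ],
  rot=[
    [0, 0, 0],
    [0, 0, 0],
    [0, 0, 0],
    [0, 0, 0],
    [0, 0, 0],
  ],
)

```text
time_s: 3.73
eef_pos: [0.5228, -0.0055, 0.092]
orientation: [-3.139, -0.128, 0.008]
force: [0.2, 0.1, 0.2]
opening: -0.0003
finger_force: 0.0
```

step_arm(
  hand=[0, 0, 0, 0, 0],
  offset=[
    [0, 0, 0],
    [0, 0, 0],
    [0, 0, -0.3],
    [0, 0, -0.6],
    [0, 0, -0.8],
  ],
  rot=[
    [0, 0, 0],
    [0, 0, 0],
    [0, 0, 0],
    [0, 0, 0],
    [0, 0, 0],
  ],
)

```text
time_s: 4.15
eef_pos: [0.5257, -0.0053, 0.0883]
orientation: [3.139, 0.128, 0.004]
force: [-0.2, -0.1, -0.6]
opening: 0.0003
finger_force: 0.0
```

step_arm(
  hand=[0, 0, 0],
  offset=[
    [0, 0, 0],
    [0, 0, 0],
    [0, 0, 0],
  ],
  rot=[
    [0, 0, 0],
    [0, 0, 0],
    [0, 0, 0],
  ],
)

```text
time_s: 4.4
eef_pos: [0.525, -0.0052, 0.0877]
orientation: [3.139, 0.129, 0.001]
force: [0.6, 0.3, 1.3]
opening: 0.0002
finger_force: 0.0
```

```bash
python3 - <<'E'
from h import *
s=ctrl.read_state();print({k:np.round(s[k],4) for k in ('time_s','eef_pos','orientation','force','opening')})
p=ctrl.camera('wrist')
for n in ('wheel_top','jaw_edge','gauge_mark'):
    print(n,[(np.round(d['xyz'],4).tolist(),round(d['p'],2)) for d in ctrl.pinpoint(p,n)[:2]])
m=ctrl.masks_of(p,'wheel')
for r in m[:2]:
    ys,xs=np.nonzero(r['region']);print(r['p'],xs.min(),xs.max(),ys.min(),ys.max())
print('tip',proj(p,[s['eef_pos']-[0,0,.019]])/.64)
cv2.imwrite('pics/w3.png',cv2.resize(p['img'],(800,600),interpolation=cv2.INTER_CUBIC))
E
```

```text
{'time_s': np.float64(4.4), 'eef_pos': array([ 0.525 , -0.0052,  0.0877]), 'orientation': array([3.1389e+00, 1.2850e-01, 1.1000e-03]), 'force': array([0.5597, 0.2695, 1.3496]), 'opening': np.float64(0.0002)}
wheel_top [([0.5293, 0.0116, 0.062], 0.84)]
jaw_edge [([0.48, 0.09, 0.0432], 0.74)]
gauge_mark [([0.4735, 0.1025, 0.0451], 0.81)]
0.69 166 262 204 266
tip [[399.07059652 407.90608574]]
```

View pics/w3.png

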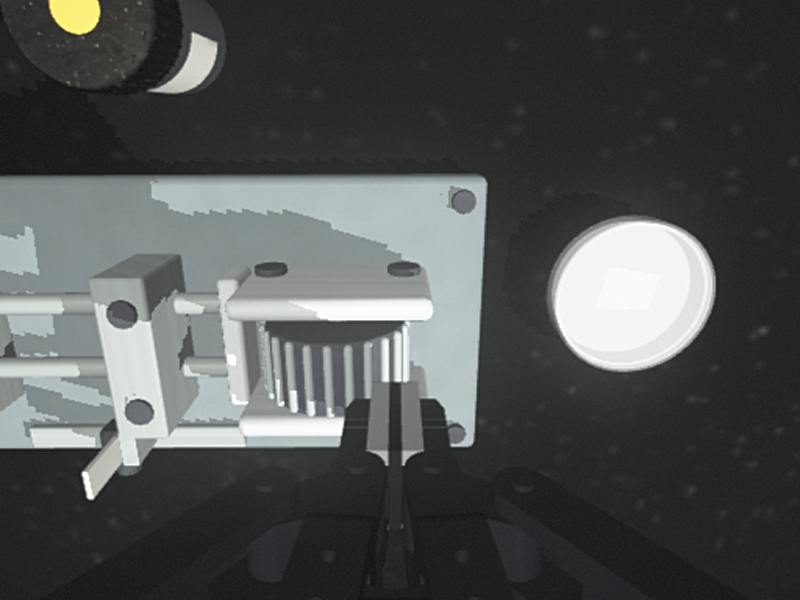

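The tips are at (398,385–410). The wheel spans x 258–410 and its cheeks have inner edges at y 320 and 417. I'll back-project the cheek edges to place the wheel relative to the tip.

```bash
python3 - <<'E'
from h import *
p=ctrl.camera('wrist');s=ctrl.read_state();print(s['eef_pos'].round(4))
for n,uv,z in (('far inner',(335,320),.054),('near inner',(300,417),.054),('far outer',(335,298),.054),('wheelL',(258,345),.04),('wheelR',(410,345),.04),('bedcorner far',(487,178),.012),('bedcorner near',(473,446),.012)):
    print(n,back(p,np.array(uv)*.64,z).round(4))
for n,X in (('bed',(.0)),):pass
print(proj(p,[[.5265,.015,.062],[.5265+.017,.015,.054],[.5265-.017,.015,.054]])/.64)
E
```

```text
[ 0.5248 -0.0052  0.0874]
far inner [0.546  0.0167 0.054 ]
near inner [0.5102 0.0267 0.054 ]
far outer [0.5533 0.017  0.054 ]
wheelL [0.5289 0.0441 0.04  ]
wheelR [ 0.5333 -0.0085  0.04  ]
bedcorner far [ 0.5893 -0.0323  0.012 ]
bedcorner near [ 0.4759 -0.0419  0.012 ]
[[334.72971778 387.85263228]
 [339.90413415 327.73904   ]
 [334.89710648 421.40983937]]
```

step_arm(
  hand=[0, 0, 0, 0, 0],
  offset=[
    [0.3, 0.5, 0],
    [0.3, 0.5, -0.3],
    [0.3, 0.5, -0.5],
    [0.3, 0.5, -0.55],
    [0.3, 0.5, -0.6],
  ],
  rot=[
    [0, 0, 0],
    [0, 0, 0],
    [0, 0, 0],
    [0, 0, 0],
    [0, 0, 0],
  ],
)

```text
time_s: 5.12
eef_pos: [0.5276, -0.0003, 0.081]
orientation: [3.139, 0.128, -0.001]
force: [0.0, 0.5, -0.5]
opening: -0.0
finger_force: 0.0
```

step_arm(
  hand=[0, 0],
  offset=[
    [0, 0, -0.1],
    [0, 0, -0.1],
  ],
  rot=[
    [0, 0, 0],
    [0, 0, 0],
  ],
)

```text
time_s: 5.28
eef_pos: [0.5277, -0.0003, 0.0801]
orientation: [3.139, 0.128, -0.001]
force: [-0.5, 0.4, 0.1]
opening: 0.0001
finger_force: 0.0
```

step_arm(
  hand=[0, 0],
  offset=[
    [0, 0, -0.05],
    [0, 0, -0.1],
  ],
  rot=[
    [0, 0, 0],
    [0, 0, 0],
  ],
)

```text
time_s: 5.45
eef_pos: [0.5278, -0.0003, 0.0793]
orientation: [3.139, 0.128, 0.0]
force: [-0.0, 0.2, 0.3]
opening: -0.0003
finger_force: 0.0
```

step_arm(
  hand=[0, 0],
  offset=[
    [0, 0, -0.05],
    [0, 0, -0.05],
  ],
  rot=[
    [0, 0, 0],
    [0, 0, 0],
  ],
)

```text
time_s: 5.62
eef_pos: [0.5278, -0.0003, 0.0788]
orientation: [3.139, 0.128, -0.0]
force: [0.3, 0.0, -0.6]
opening: 0.0001
finger_force: 0.0
```

step_arm(
  hand=[0, 0],
  offset=[
    [0, 0, -0.05],
    [0, 0, -0.05],
  ],
  rot=[
    [0, 0, 0],
    [0, 0, 0],
  ],
)

```text
time_s: 5.78
eef_pos: [0.5278, -0.0002, 0.0783]
orientation: [3.139, 0.129, -0.0]
force: [-0.9, 0.3, 0.1]
opening: -0.0001
finger_force: 0.0
```

step_arm(
  hand=[0, 0],
  offset=[
    [0, 0, -0.05],
    [0, 0, -0.05],
  ],
  rot=[
    [0, 0, 0],
    [0, 0, 0],
  ],
)

```text
time_s: 5.95
eef_pos: [0.5279, -0.0002, 0.0778]
orientation: [3.139, 0.129, 0.0]
force: [-0.7, -0.3, 0.6]
opening: 0.0002
finger_force: 0.3
```

step_arm(
  hand=[0, 0],
  offset=[
    [0, 0, -0.05],
    [0, 0, -0.05],
  ],
  rot=[
    [0, 0, 0],
    [0, 0, 0],
  ],
)

```text
time_s: 6.12
eef_pos: [0.5279, -0.0005, 0.0775]
orientation: [3.139, 0.128, 0.0]
force: [0.0, -0.2, 3.6]
opening: 0.0001
finger_force: 1.5
```

step_arm(
  hand=[0, 0],
  offset=[
    [0, 0, -0.05],
    [0, 0, -0.05],
  ],
  rot=[
    [0, 0, 0],
    [0, 0, 0],
  ],
)

```text
time_s: 6.28
eef_pos: [0.5279, -0.001, 0.0772]
orientation: [3.138, 0.127, 0.001]
force: [0.0, -1.5, 5.4]
opening: -0.0002
finger_force: 2.5
```

step_arm(
  hand=[0, 0, 0, 0, 0],
  offset=[
    [-0.01, 0.15, 0.06],
    [-0.02, 0.3, 0.13],
    [-0.04, 0.45, 0.19],
    [-0.05, 0.6, 0.24],
    [-0.06, 0.75, 0.28],
  ],
  rot=[
    [0, 0, 0],
    [0, 0, 0],
    [0, 0, 0],
    [0, 0, 0],
    [0, 0, 0],
  ],
)

```text
time_s: 6.7
eef_pos: [0.5273, 0.0068, 0.08]
orientation: [3.138, 0.128, 0.001]
force: [0.0, -3.0, 6.4]
opening: -0.0003
finger_force: 3.3
```

step_arm(
  hand=[0, 0, 0],
  offset=[
    [-0.01, 0.15, 0.03],
    [-0.02, 0.3, 0.05],
    [-0.04, 0.45, 0.06],
  ],
  rot=[
    [0, 0, 0],
    [0, 0, 0],
    [0, 0, 0],
  ],
)

```text
time_s: 6.95
eef_pos: [0.5269, 0.0119, 0.0808]
orientation: [3.139, 0.128, 0.001]
force: [-0.7, -2.8, 8.8]
opening: 0.0002
finger_force: 4.0
```

```bash
cat > look.py <<'E'
from h import *
import sys
s=ctrl.read_state();print({k:np.round(s[k],4).tolist() for k in ('time_s','eef_pos','force','finger_force')})
u=np.array([-.082,.9966,0])
for c in sys.argv[1:]:
    p=ctrl.camera(c);g={}
    for n in ('wheel_top','jaw_edge','gauge_mark'):
        d=ctrl.pinpoint(p,n)
        if d:g[n]=d[0]['xyz'];print(c,n,np.round(g[n],4),round(d[0]['p'],2))
    if 'jaw_edge' in g and 'gauge_mark' in g:print('gap',((g['gauge_mark']-g['jaw_edge'])@u).round(4))
E
python3 look.py wrist wrist
```

```text
{'time_s': 6.95, 'eef_pos': [0.5269, 0.0119, 0.0808], 'force': [-0.7061, -2.7778, 8.7854], 'finger_force': 4.0385}
wrist wheel_top [0.5291 0.0101 0.0581] 0.88
wrist jaw_edge [0.4826 0.0914 0.0426] 0.97
wrist gauge_mark [0.4743 0.1027 0.0429] 0.74Traceback (most recent call last):
  File "look.py", line 10, in <module>
    if 'jaw_edge' in g and 'gauge_mark' in g:print('gap',((g['gauge_mark']-g['jaw_edge'])@u).round(4))
                                                           ~~~~~~~~~~~~~~~^~~~~~~~~~~~~~
TypeError: unsupported operand type(s) for -: 'list' and 'list'
```

step_arm(
  hand=[0, 0, 0, 0],
  offset=[
    [-0.02, 0.2, 0.03],
    [-0.03, 0.4, 0.04],
    [-0.05, 0.6, 0.04],
    [-0.06, 0.8, 0.04],
  ],
  rot=[
    [0, 0, 0],
    [0, 0, 0],
    [0, 0, 0],
    [0, 0, 0],
  ],
)

```text
time_s: 7.48
eef_pos: [0.5262, 0.0202, 0.0808]
orientation: [-3.139, -0.129, -0.0]
force: [-1.0, -2.2, 7.2]
opening: -0.0001
finger_force: 3.4
```

step_arm(
  hand=[0, 0, 0, 0],
  offset=[
    [-0.02, 0.2, 0],
    [-0.03, 0.4, -0.01],
    [-0.05, 0.6, -0.02],
    [-0.06, 0.8, -0.04],
  ],
  rot=[
    [0, 0, 0],
    [0, 0, 0],
    [0, 0, 0],
    [0, 0, 0],
  ],
)

```text
time_s: 7.82
eef_pos: [0.5255, 0.0283, 0.08]
orientation: [-3.139, -0.129, 0.0]
force: [-0.4, -1.2, 1.7]
opening: 0.0001
finger_force: 0.7
```

```bash
sed -i "s/g\[n\]=d\[0\]\['xyz'\]/g[n]=np.array(d[0]['xyz'])/" look.py
python3 look.py wrist wrist
```

```text
{'time_s': 7.8167, 'eef_pos': [0.5255, 0.0283, 0.08], 'force': [-0.3828, -1.2407, 1.6661], 'finger_force': 0.715}
wrist wheel_top [0.5306 0.0126 0.0631] 0.74
wrist jaw_edge [0.4821 0.0941 0.0439] 0.67
wrist gauge_mark [0.475  0.1039 0.0444] 0.7
gap 0.0103
wrist wheel_top [0.5286 0.0123 0.0599] 0.74
wrist jaw_edge [0.4816 0.0935 0.0433] 0.62
wrist gauge_mark [0.4748 0.1035 0.0445] 0.98
gap 0.0105
```

step_arm(
  hand=[0, 0, 0, 0, 0],
  offset=[
    [0, 0, 1.0],
    [0.1, -1.4, 1.0],
    [0.22, -2.8, 1.0],
    [0.22, -2.8, 0.2],
    [0.22, -2.8, -0.34],
  ],
  rot=[
    [0, 0, 0],
    [0, 0, 0],
    [0, 0, 0],
    [0, 0, 0],
    [0, 0, 0],
  ],
)

```text
time_s: 8.63
eef_pos: [0.5282, -0.0013, 0.077]
orientation: [3.138, 0.125, 0.002]
force: [-0.9, -13.5, 34.4]
opening: 0.0002
finger_force: 18.1
```

step_arm(
  hand=[0, 0],
  offset=[
    [0, 0, 0],
    [0, 0, 0],
  ],
  rot=[
    [0, 0, 0],
    [0, 0, 0],
  ],
)

```text
time_s: 8.8
eef_pos: [0.5283, -0.0024, 0.0772]
orientation: [3.136, 0.125, 0.002]
force: [0.3, -6.6, 8.8]
opening: -0.0002
finger_force: 4.3
```

step_arm(
  hand=[0, 0, 0, 0, 0],
  offset=[
    [-0.01, 0.15, 0.06],
    [-0.02, 0.3, 0.13],
    [-0.04, 0.45, 0.19],
    [-0.05, 0.6, 0.24],
    [-0.06, 0.75, 0.28],
  ],
  rot=[
    [0, 0, 0],
    [0, 0, 0],
    [0, 0, 0],
    [0, 0, 0],
    [0, 0, 0],
  ],
)

```text
time_s: 9.22
eef_pos: [0.5276, 0.0064, 0.0804]
orientation: [3.137, 0.127, 0.002]
force: [0.2, -4.3, 11.9]
opening: 0.0001
finger_force: 5.5
```

step_arm(
  hand=[0, 0, 0, 0, 0],
  offset=[
    [-0.01, 0.15, 0.03],
    [-0.03, 0.35, 0.06],
    [-0.05, 0.6, 0.09],
    [-0.07, 0.85, 0.1],
    [-0.1, 1.2, 0.1],
  ],
  rot=[
    [0, 0, 0],
    [0, 0, 0],
    [0, 0, 0],
    [0, 0, 0],
    [0, 0, 0],
  ],
)

```text
time_s: 9.63
eef_pos: [0.5264, 0.0197, 0.0808]
orientation: [3.139, 0.129, 0.001]
force: [-0.8, -1.3, 5.0]
opening: 0.0
finger_force: 2.4
```

step_arm(
  hand=[0, 0, 0, 0],
  offset=[
    [-0.02, 0.2, 0],
    [-0.03, 0.4, -0.03],
    [-0.05, 0.6, -0.06],
    [-0.06, 0.8, -0.1],
  ],
  rot=[
    [0, 0, 0],
    [0, 0, 0],
    [0, 0, 0],
    [0, 0, 0],
  ],
)

```text
time_s: 9.97
eef_pos: [0.5254, 0.0277, 0.0793]
orientation: [-3.139, -0.129, 0.001]
force: [1.6, -0.5, 1.2]
opening: 0.0001
finger_force: 0.7
```

```bash
python3 look.py wrist wrist
```

```text
{'time_s': 9.9667, 'eef_pos': [0.5254, 0.0277, 0.0793], 'force': [1.6061, -0.5199, 1.1839], 'finger_force': 0.6648}
wrist wheel_top [0.5283 0.0129 0.0603] 0.85
wrist jaw_edge [0.48   0.0986 0.0421] 0.95
wrist gauge_mark [0.4737 0.1047 0.0433] 0.68
gap 0.0066
wrist wheel_top [0.5281 0.0112 0.0598] 0.96
wrist jaw_edge [ 5.221e-01  7.510e-02 -4.000e-04] 0.65
wrist gauge_mark [0.4739 0.102  0.0437] 0.59
gap 0.0308
```

step_arm(
  hand=[0, 0, 0, 0, 0],
  offset=[
    [0, 0, 1.0],
    [0.1, -1.4, 1.0],
    [0.22, -2.75, 1.0],
    [0.22, -2.75, 0.5],
    [0.22, -2.75, 0.1],
  ],
  rot=[
    [0, 0, 0],
    [0, 0, 0],
    [0, 0, 0],
    [0, 0, 0],
    [0, 0, 0],
  ],
)

```text
time_s: 10.78
eef_pos: [0.528, -0.0008, 0.0809]
orientation: [3.139, 0.126, 0.001]
force: [0.1, -0.4, -0.2]
opening: 0.0002
finger_force: 0.0
```

step_arm(
  hand=[0, 0, 0, 0, 0],
  offset=[
    [0, 0, -0.15],
    [0, 0, -0.22],
    [0, 0, -0.3],
    [0, 0, -0.36],
    [0, 0, -0.36],
  ],
  rot=[
    [0, 0, 0],
    [0, 0, 0],
    [0, 0, 0],
    [0, 0, 0],
    [0, 0, 0],
  ],
)

```text
time_s: 11.2
eef_pos: [0.5277, -0.0012, 0.0779]
orientation: [3.137, 0.127, 0.0]
force: [-1.1, -3.7, 10.9]
opening: 0.0002
finger_force: 5.6
```

step_arm(
  hand=[0, 0, 0, 0, 0],
  offset=[
    [-0.01, 0.15, 0.06],
    [-0.02, 0.3, 0.13],
    [-0.04, 0.45, 0.19],
    [-0.05, 0.6, 0.24],
    [-0.06, 0.75, 0.28],
  ],
  rot=[
    [0, 0, 0],
    [0, 0, 0],
    [0, 0, 0],
    [0, 0, 0],
    [0, 0, 0],
  ],
)

```text
time_s: 11.62
eef_pos: [0.527, 0.0068, 0.0805]
orientation: [3.138, 0.128, -0.0]
force: [-1.5, -3.6, 8.3]
opening: 0.0001
finger_force: 4.2
```

step_arm(
  hand=[0, 0, 0, 0, 0],
  offset=[
    [-0.01, 0.15, 0.03],
    [-0.03, 0.35, 0.05],
    [-0.05, 0.6, 0.06],
    [-0.07, 0.85, 0.05],
    [-0.08, 1.0, 0.03],
  ],
  rot=[
    [0, 0, 0],
    [0, 0, 0],
    [0, 0, 0],
    [0, 0, 0],
    [0, 0, 0],
  ],
)

```text
time_s: 12.03
eef_pos: [0.5262, 0.018, 0.0807]
orientation: [3.139, 0.13, -0.0]
force: [-2.0, -1.9, 11.5]
opening: 0.0001
finger_force: 5.5
```

```bash
python3 look.py wrist wrist wrist side side
```

```text
{'time_s': 12.0333, 'eef_pos': [0.5262, 0.018, 0.0807], 'force': [-1.9874, -1.9152, 11.5093], 'finger_force': 5.493}
wrist wheel_top [0.5275 0.0135 0.059 ] 0.8
wrist jaw_edge [0.4818 0.0987 0.0445] 0.64
wrist gauge_mark [0.4719 0.1039 0.0435] 0.64
gap 0.006
wrist wheel_top [0.5282 0.0108 0.0592] 0.67
wrist jaw_edge [0.4812 0.1038 0.0431] 0.78
wrist gauge_mark [0.4768 0.1013 0.0452] 0.72
gap -0.0021
wrist wheel_top [0.5296 0.0112 0.0627] 0.91
wrist jaw_edge [0.4812 0.1025 0.0463] 0.79
wrist gauge_mark [0.4746 0.1029 0.0425] 0.67
gap 0.0009
side wheel_top [0.5272 0.02   0.0609] 0.92
side jaw_edge [0.4771 0.1025 0.0466] 0.6
side gauge_mark [0.4724 0.1043 0.0452] 0.46
gap 0.0022
side wheel_top [0.5289 0.0153 0.0625] 0.57
side jaw_edge [0.4789 0.1012 0.0457] 0.74
side gauge_mark [0.4713 0.1041 0.0435] 0.56
gap 0.0035
```

step_arm(
  hand=[0, 0, 0, 0, 0],
  offset=[
    [0, 0, 2.5],
    [0, 0, 5.5],
    [-1.5, 2.7, 7],
    [-3, 5.4, 7],
    [-4.6, 8.2, 7],
  ],
  rot=[
    [0, 0, 0],
    [0, 0, 0],
    [0, 0, 0],
    [0, 0, 0],
    [0, 0, 0],
  ],
)

```text
time_s: 13.45
eef_pos: [0.4806, 0.101, 0.1511]
orientation: [-3.138, -0.127, -0.004]
force: [-1.0, 0.3, -0.4]
opening: -0.0001
finger_force: 0.0
```

step_arm(
  hand=[0, 0, 0, 0, 0],
  offset=[
    [0, 0, 0],
    [0, 0, 0],
    [0, 0, 0],
    [0, 0, 0],
    [0, 0, 0],
  ],
  rot=[
    [0, 0, 0],
    [0, 0, 0],
    [0, 0, 0],
    [0, 0, 0],
    [0, 0, 0],
  ],
)

```text
time_s: 13.87
eef_pos: [0.4809, 0.0982, 0.1499]
orientation: [3.138, 0.125, 0.0]
force: [-0.1, 0.1, -0.2]
opening: 0.0004
finger_force: 0.0
```

```bash
python3 look.py wrist wrist; python3 - <<'E'
from h import *
p=ctrl.camera('wrist');np.savez('w4.npz',T=p['T'],K=p['intrinsics'])
c=proj(p,[[.4755,.102,.046]])[0];print(c)
x0,y0=int(c[0])-50,int(c[1])-37;print(x0,y0)
cv2.imwrite('pics/w4.png',cv2.resize(p['img'][y0:y0+75,x0:x0+100],(800,600),interpolation=cv2.INTER_CUBIC))
E
```

```text
{'time_s': 13.8667, 'eef_pos': [0.4809, 0.0982, 0.1499], 'force': [-0.112, 0.107, -0.1615], 'finger_force': 0.0}
wrist wheel_top [0.5291 0.0091 0.0586] 0.96
wrist jaw_edge [0.484  0.1007 0.044 ] 0.74
wrist gauge_mark [0.4737 0.1063 0.0428] 0.86
gap 0.0064
wrist wheel_top [0.5305 0.0125 0.0628] 0.72
wrist jaw_edge [0.4828 0.1044 0.0422] 0.66
wrist gauge_mark [0.4742 0.1021 0.0429] 0.85
gap -0.0016
[249.8616418  205.04793762]
199 168
```

View pics/w4.png

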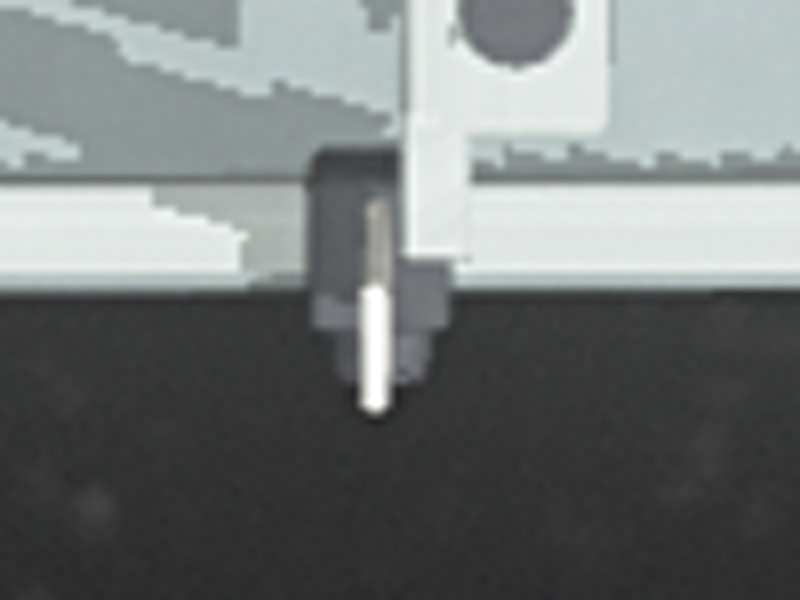

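The crop shows the white blade top at x 358–390 (centre 375) and the ear's front edge at about x 407. At about 11.2 px/mm (18 mm jaw = 200 px), some 2.8 mm remain. That means about 18 mm more rolling.

step_arm(
  hand=[0, 0, 0, 0, 0],
  offset=[
    [1.5, -3.1, 0],
    [3, -6.2, 0],
    [4.74, -9.95, 0],
    [4.74, -9.95, 0],
    [4.74, -9.95, -3],
  ],
  rot=[
    [0, 0, 0],
    [0, 0, 0],
    [0, 0, 0],
    [0, 0, 0],
    [0, 0, 0],
  ],
)

```text
time_s: 14.73
eef_pos: [0.5325, -0.0043, 0.1237]
orientation: [3.137, 0.117, 0.018]
force: [-0.3, 1.1, 1.0]
opening: 0.0001
finger_force: 0.0
```

step_arm(
  hand=[0, 0, 0, 0, 0],
  offset=[
    [0, 0, -2.5],
    [0, 0, -3.6],
    [0, 0, -3.8],
    [0, 0, -3.8],
    [0, 0, -3.9],
  ],
  rot=[
    [0, 0, 0],
    [0, 0, 0],
    [0, 0, 0],
    [0, 0, 0],
    [0, 0, 0],
  ],
)

```text
time_s: 15.15
eef_pos: [0.5284, -0.0, 0.082]
orientation: [3.139, 0.129, 0.002]
force: [-0.5, -1.0, 0.3]
opening: 0.0
finger_force: 0.0
```

step_arm(
  hand=[0, 0, 0, 0, 0],
  offset=[
    [0, 0, -0.15],
    [0, 0, -0.22],
    [0, 0, -0.3],
    [0, 0, -0.38],
    [0, 0, -0.4],
  ],
  rot=[
    [0, 0, 0],
    [0, 0, 0],
    [0, 0, 0],
    [0, 0, 0],
    [0, 0, 0],
  ],
)

```text
time_s: 15.57
eef_pos: [0.5283, -0.0008, 0.0778]
orientation: [3.138, 0.128, 0.002]
force: [-0.1, -1.1, 5.9]
opening: 0.0003
finger_force: 2.7
```

Contact at 6 N. Rolling 18 mm, then lifting to look.

step_arm(
  hand=[0, 0, 0, 0, 0],
  offset=[
    [-0.01, 0.15, 0.06],
    [-0.02, 0.3, 0.13],
    [-0.04, 0.45, 0.19],
    [-0.05, 0.6, 0.24],
    [-0.06, 0.75, 0.28],
  ],
  rot=[
    [0, 0, 0],
    [0, 0, 0],
    [0, 0, 0],
    [0, 0, 0],
    [0, 0, 0],
  ],
)

```text
time_s: 15.98
eef_pos: [0.5273, 0.0071, 0.08]
orientation: [3.138, 0.128, 0.0]
force: [0.1, -1.3, 1.3]
opening: 0.0001
finger_force: 1.0
```

step_arm(
  hand=[0, 0, 0, 0, 0],
  offset=[
    [-0.01, 0.15, 0.03],
    [-0.03, 0.35, 0.05],
    [-0.05, 0.6, 0.06],
    [-0.07, 0.85, 0.05],
    [-0.08, 1.03, 0.03],
  ],
  rot=[
    [0, 0, 0],
    [0, 0, 0],
    [0, 0, 0],
    [0, 0, 0],
    [0, 0, 0],
  ],
)

```text
time_s: 16.4
eef_pos: [0.5264, 0.0182, 0.0807]
orientation: [-3.139, -0.129, -0.0]
force: [-0.8, -2.0, 9.6]
opening: 0.0001
finger_force: 4.6
```

step_arm(
  hand=[0, 0, 0, 0, 0],
  offset=[
    [0, 0, 2.5],
    [0, 0, 5.5],
    [-1.5, 2.7, 7],
    [-3, 5.4, 7],
    [-4.6, 8.2, 7],
  ],
  rot=[
    [0, 0, 0],
    [0, 0, 0],
    [0, 0, 0],
    [0, 0, 0],
    [0, 0, 0],
  ],
)

```text
time_s: 16.82
eef_pos: [0.4805, 0.1011, 0.1512]
orientation: [-3.138, -0.127, -0.004]
force: [0.2, 1.0, 0.4]
opening: -0.0002
finger_force: 0.0
```

step_arm(
  hand=[0, 0, 0, 0, 0],
  offset=[
    [0, 0, 0],
    [0, 0, 0],
    [0, 0, 0],
    [0, 0, 0],
    [0, 0, 0],
  ],
  rot=[
    [0, 0, 0],
    [0, 0, 0],
    [0, 0, 0],
    [0, 0, 0],
    [0, 0, 0],
  ],
)

```text
time_s: 17.23
eef_pos: [0.4809, 0.0984, 0.1501]
orientation: [3.138, 0.125, 0.0]
force: [-0.3, 0.2, 0.7]
opening: -0.0003
finger_force: 0.0
```

```bash
python3 - <<'E'
from h import *
s=ctrl.read_state();print(s['time_s'],s['eef_pos'],s['force'])
p=ctrl.camera('wrist')
c=proj(p,[[.4755,.102,.046]])[0]
x0,y0=int(c[0])-50,int(c[1])-37;print(x0,y0)
cv2.imwrite('pics/w5.png',cv2.resize(p['img'][y0:y0+75,x0:x0+100],(800,600),interpolation=cv2.INTER_CUBIC))
E
```

```text
17.2333 [0.4808784  0.09841004 0.15006405] [-0.27548009  0.24952973  0.6672618 ]
198 168
```

View pics/w5.png

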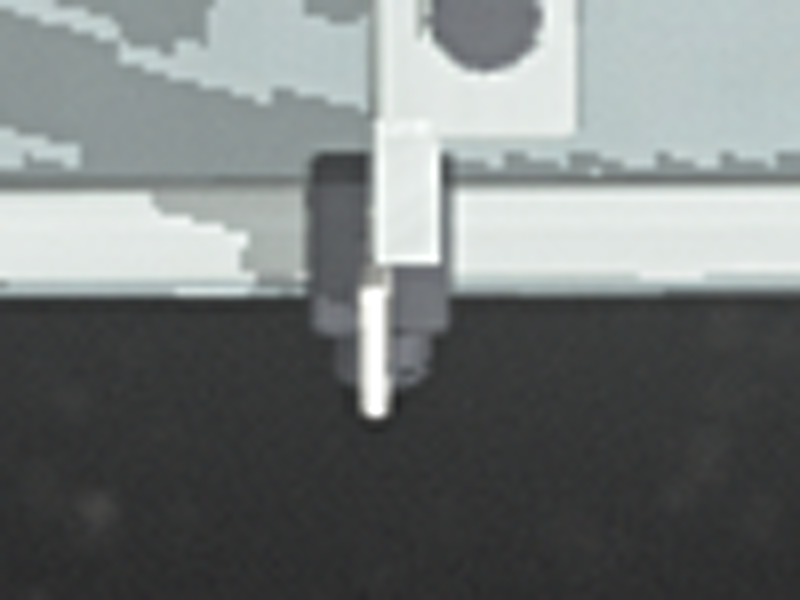

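The ear's front edge is at x≈376 and the blade centre at x≈375, so they line up within about 0.2 mm. The arm is clear, so I'm handing in.

```bash
python3 -c "
from bench import ctrl
print(ctrl.hand_in())"
```

```text
the job is handed in; nothing more can be done
None
```

I rolled the wheel in four strokes until the jaw's front edge lined up with the gauge blade, to about 0.2 mm in the last wrist picture (2.5 mm allowed), then lifted the arm clear and handed in at about 17 s; no verdict came back.

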